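Prop the lid of the print box on its stay

ROBOT

A 7-joint arm with a two-finger parallel gripper is mounted at the origin on the work surface. World frame = base frame: x ahead of the robot, y to its left, z up, the work surface at z = 0. Lengths are in mm, angles in rad, forces in N, time in s.
With the tool pointing down it reaches from about 350 to 900 mm from the base axis. Payload 8.1 kg.
Tool frame: the origin (TCP) lies midway between the tips of the shut fingers; the grasp point (between the pads) lies 19 mm behind it (ctrl.grip_point_offset is the distance from the TCP to the grasp point, in mm); z points along the fingers, y is the direction in which the jaws open and shut (so a half turn about z gives the same grasp; the last joint's range is limited). The gripper opens to 85 mm and grips with 20 to 120 N. Pads are 22 mm wide; open, the fingers measure 114 mm over their backs; the gripper's body (76 mm by 85 mm) begins 54 mm behind the grasp point. The pads swing forward as they close: fully open they stand 13 mm farther back than shut.
Start: joints at [1.169, 0.434, 0.025, 1.573, -0.012, 1.134, -0.075], TCP at [183.96, -597.328, 231.323] pointing down, gripper open.
Joint ranges: [-2.62, 2.62], [-0.44, 2.09], [-1.27, 1.32], [0.08, 2.57], [-1.32, 4.46], [0.12, 2], [-2.74, 2.74]. Speed limits (rad/s): [2.22, 2.22, 3.01, 3.01, 3.14, 3.14, 3.14].

INTERFACE

Orientations are given as a unit quaternion [x, y, z, w].
In Python, from workcell import state, imaging, finish_job, ctrl gives the robot as it stands.
- The arm moves only by the shell command python3 -m inch 'ROWS' [FORCE]. ROWS is JSON, a list that holds one entry, the list of rows, each a list of 5 numbers: the gripper command: -1 is shut, 1 is fully open, values between are in proportion, then the shift along the tool's x, y, z in m, then the turn about the tool's z in rad. A call has 1 to 12 rows; each row is the pose to reach, as a shift and turn from the pose measured when the call began, along the tool's axes at that moment; what a row does not reach only later rows make up. A row lasts 1/10 s, in which the tool goes at most 50 mm and 8.59 degrees, less where a joint would pass 70% of its speed; a pose out of reach is approached as far as the arm can. A call with a gripper value outside its range is refused whole. The fingers move at their own pace and stop on an object; FORCE is the grip in N (left out, the last holds). Time passes only in rows, so rows that repeat a pose let the fingers close. It gives the time, the measured TCP pose, the force and the opening at its end, in the units of the state.
- state(): the state, without advancing time (a new reading comes with each control period).
- imaging.snapshot(name): name is "scene" or "side" or "wrist"; returns the picture (400x640x3 uint8, red, green, blue); there is no depth.
- imaging.get_calibration(name): a dict with "fx", "fy", "cx", "cy" (pixels), "world_from_camera" (4x4, takes a point from camera to world coordinates). Camera axes: x right, y up, looking along -z (the intrinsics and any distortion apply to the point x, -y, -z); pixel columns grow to the right and rows downward; lengths in mm; the calibration is good to about 2 mm. A picture is of the moment at which its call begins: read the wrist's pose just before it. get_calibration takes no time and is no camera call; for the wrist camera it gives the pose at the moment of the call.
- finish_job(): hands the job in, once; it reports no verdict.
The state is a dict: "time_s": time; "joints": joint angles; "qvel": joint speeds; "effort": joint torques, N m; "ee_pos": TCP position; "tool_rot": TCP orientation; "ft_force": force on the tool from outside, world axes, zero at the start; "ft_torque": the same for the moment, N m; "finger_gap": finger opening in mm.
Only numpy, scipy, OpenCV 4.12 (cv2) and the standard library are available. Lean on these libraries where they do the work, as an engineer would, in place of code of your own. Each camera call takes 0.05 s, during which the arm holds its last target.

TASK

The lid of the larger, open print box is thrown right back. Flip its folded metal stay fully up, then bring the lid forward and down until it rests on the end of the stay, so that the box is left propped half open. Do not disturb the bottle and the jar beside it.

Things in the scene. Friction and masses are not known exactly. Their poses are not given: they have to be found in the camera images.
- box: Larger plywood box, fixed, 200 (x) by 230 (y) by 80 mm high, open on top. Origin: centre of its underside; x runs from its front to the lid's hinge, z up. Hinge line along y at x 100, z 80 mm. An 8 mm partition along y at x -15, top at z 62 mm, carries the stay; either side it is free above z 28 mm, 73 mm wide in front, 103 mm behind.
- lid (a joint): Lid angle: 0 shut, 1.57 upright, 1.75 stop; starts leaning back at 1.66 to 1.75. Panel 205 mm from hinge to free edge, 230 wide, 8 thick, 0.25 kg, underside through the hinge line. At angle a, its edge is at box x = 100 - 205 cos a, z = 80 + 205 sin a mm. Above 1.4 it does not fall forward (but may settle back to the stop); below 1.3 it sinks slowly by itself; on the raised stay it rests at 0.81.
- stay (a joint): Stay angle: 0 folded flat to the box's -y, 1.57 upright, 1.72 fully up at its stop; starts at 0 to 0.3 and stays where left. Steel bar, 12 mm wide (along box x), 8 thick, round end 125 mm from the pivot at box x -15, y 70, z 74 mm. It swings in the box's y-z plane: at angle a, a point r mm from the pivot is at y = 70 - r cos a, z = 74 + r sin a.
- bottle: Bystander: amber glass bottle with a black cap, 56 mm in diameter, 165 mm high, standing beside the box. Origin: centre of its underside.
- jar: Bystander: clear glass jar with a black lid, 56 mm in diameter, 85 mm high, standing beside the box. Origin: centre of its underside.

How it is judged:
By the outcome, as a careful person would: the job done as asked, in the order asked, and still so for the second after the job is handed in, with the robot touching nothing.
It also fails if it takes over 54 s, if anything falls off the work surface, if the arm or the gripper's body presses on something with over 40 N, if the wrist force passes 120 N, or if a joint passes its speed limit or range.

## Working session

There is one attempt and no reset: what is moved stays moved. The work goes in short steps, Python scripts to look and compute and a shell command to move; the robot and the scene stay as the last step left them, time stands still between calls to the robot, and variables do not carry over. Pictures are saved under pics/ and viewed, and the job is handed in when it is done.

```bash
mkdir -p pics; ls; cat > h.py <<'E'
import numpy as np,cv2
from workcell import state,imaging,ctrl
from scipy.spatial.transform import Rotation as R
def snap(cam,name):
    c=imaging.get_calibration(cam); im=imaging.snapshot(cam)
    cv2.imwrite(f'pics/{name}.png',im[:,:,::-1]); 
    np.savez(f'pics/{name}.npz',im=im,**{k:np.array(v) for k,v in c.items() if v is not None})
    return im,c
def ray(c,u,v):
    T=np.array(c['world_from_camera']); d=np.array([(u-c['cx'])/c['fx'],-(v-c['cy'])/c['fy'],-1.])
    return T[:3,3],T[:3,:3]@d
def onz(c,u,v,z):
    o,d=ray(c,u,v); return o+d*(z-o[2])/d[2]
def proj(c,p):
    T=np.array(c['world_from_camera']); q=T[:3,:3].T@(np.array(p)-T[:3,3])
    return np.array([c['cx']+c['fx']*q[0]/-q[2], c['cy']+c['fy']*(-q[1])/-q[2]])
E
python3 - <<'E'
from h import *
for n in('scene','side','wrist'):
    im,c=snap(n,n+'0'); print({k:(np.round(v,3).tolist() if v is not None else v) for k,v in c.items()})
s=state();print(s)
E
```

```text
pics
{'fx': 471.759, 'fy': 471.759, 'cx': 315.28, 'cy': 198.517, 'world_from_camera': [[1.0, 0.0, 0.014, 477.973], [0.01, 0.701, -0.713, -560.628], [-0.01, 0.713, 0.701, 695.651], [0.0, 0.0, 0.0, 1.0]]}
{'fx': 458.949, 'fy': 458.949, 'cx': 321.203, 'cy': 199.834, 'world_from_camera': [[0.993, 0.055, -0.102, 407.223], [-0.116, 0.518, -0.847, -753.047], [0.006, 0.853, 0.521, 586.806], [0.0, 0.0, 0.0, 1.0]]}
{'fx': 349.678, 'fy': 349.678, 'cx': 326.186, 'cy': 201.119, 'world_from_camera': [[0.294, 0.907, 0.3, 261.864], [-0.956, 0.279, 0.092, -574.046], [-0.0, -0.314, 0.949, 373.32], [0.0, 0.0, 0.0, 1.0]]}
{'time_s': 0.15, 'joints': array([ 1.16940575,  0.4350511 ,  0.02497227,  1.57384965, -0.01159753,
        1.13401148, -0.07511899]), 'qvel': array([ 0.00152864, -0.00222918, -0.00062355, -0.0034417 , -0.00017155,
       -0.00054118, -0.00134833]), 'effort': array([ 2.20956921e-03, -6.70881701e+01,  1.02639835e+00, -3.16448236e+01,
        1.57101819e-02,  8.94433499e-03, -5.67012357e-07]), 'ee_pos': array([ 183.82629709, -596.96932041,  230.72845641]), 'tool_rot': array([ 9.88867381e-01,  1.48798378e-01, -1.40917830e-04, -5.70172806e-04]), 'ft_force': array([0.34494726, 0.42828533, 0.03216765]), 'ft_torque': array([-0.0518611 ,  0.06476983,  0.006561  ]), 'finger_gap': 85.44887619881456}
```

View pics/scene0.png

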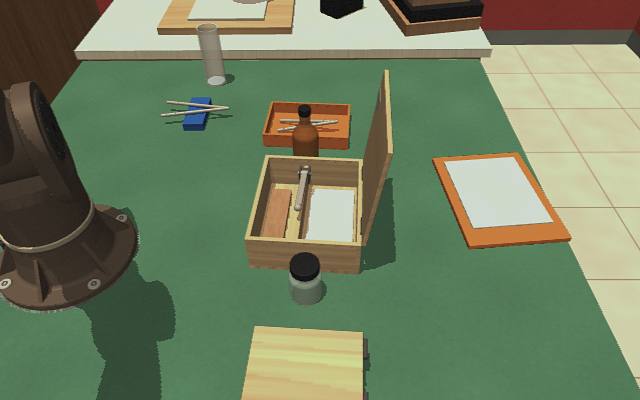

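View pics/side0.png

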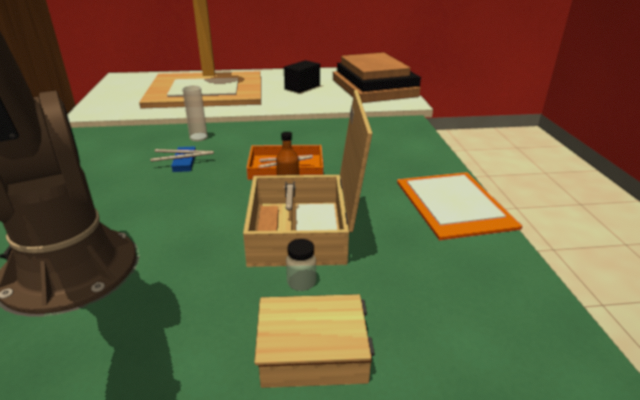

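View pics/wrist0.png

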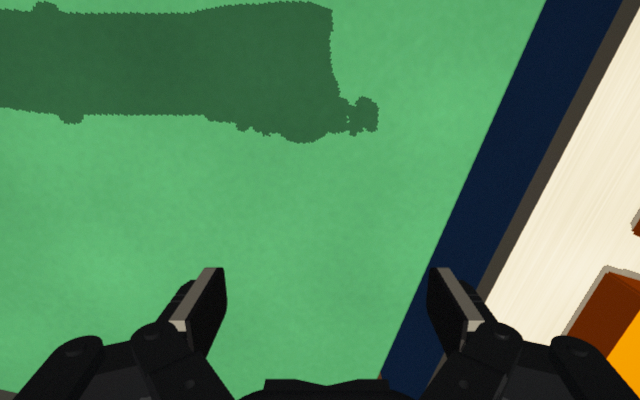

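The scene view shows the open box around (310,210), lid upright to the right (x≈380), stay at (303,185) lying nearly flat, bottle behind at (305,135), jar in front at (305,278). I'll zoom in to measure the box corners.

```bash
python3 - <<'E'
import cv2
a=cv2.imread('pics/scene0.png')[60:310,235:405]
cv2.imwrite('pics/z0.png',cv2.resize(a,None,fx=2.4*1,fy=2.4,interpolation=cv2.INTER_CUBIC))
a=cv2.imread('pics/scene0.png')[150:280,240:400]
cv2.imwrite('pics/z1.png',cv2.resize(a,None,fx=4.5,fy=4.5,interpolation=cv2.INTER_CUBIC))
E
```

```text
(no output)
```

View pics/z1.png

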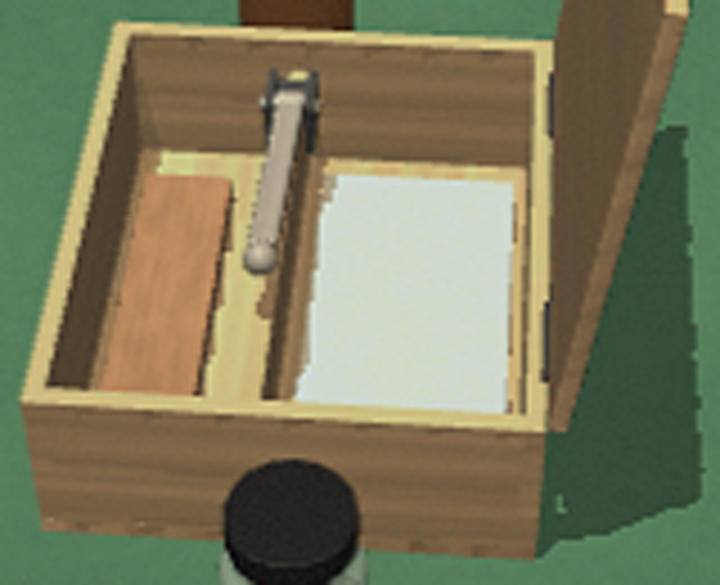

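View pics/z0.png

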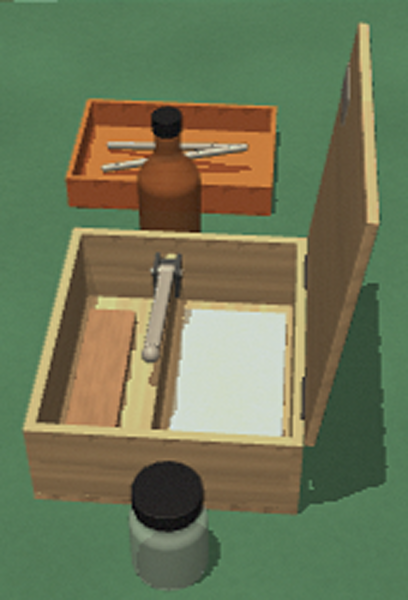

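```bash
cat >> h.py <<'E'
def load(n):
    d=np.load(f'pics/{n}.npz'); return d['im'],{k:d[k] for k in d if k!='im'}
E
python3 - <<'E'
from h import *
im,c=load('scene0')
P=[onz(c,u,v,80)[:2] for u,v in[(245.1,239.3),(266.2,155.1),(362.7,158.9),(361.1,245.6)]]
print(np.round(P,1)); P=np.array(P)
L=np.array([[-100,-115],[-100,115],[100,115],[100,-115]])
ctr=P.mean(0); H=L.T@(P-ctr); U,S,V=np.linalg.svd(H); Rm=V.T@U.T; print('ctr',ctr,'yaw',np.arctan2(Rm[1,0],Rm[0,0]))
print('res',np.round((Rm@L.T).T+ctr-P,1), [np.linalg.norm(P[i]-P[i-1]) for i in range(4)])
yaw=np.arctan2(Rm[1,0],Rm[0,0])
def W(x,y,z): return np.r_[Rm@[x,y]+ctr,z]
for a in(0,.1,.2,.3,.4): print(a,proj(c,W(-15,70-125*np.cos(a),74+125*np.sin(a))))
print('piv',proj(c,W(-15,70,74)))
for a in(1.6,1.65,1.7,1.75): print(a,[np.round(proj(c,W(100-205*np.cos(a),y,80+205*np.sin(a))),1) for y in(-115,115)])
# bystanders
print('jar lid ctr',onz(c,(290/4.5+240),(508/4.5+150),85)); print('bottle cap top',onz(c,166/2.4+235,113/2.4+60,165))
E
```

```text
[[346.3 -33.8]
 [363.4 193.5]
 [561.  181. ]
 [544.2 -47.4]]
ctr [453.72887603  73.33851008] yaw -0.07076252060321721
res [[-0.5 -0.5]
 [-1.3  1.6]
 [ 0.6  0. ]
 [ 1.1 -1. ]] [np.float64(198.34817447147591), np.float64(227.94870673374746), np.float64(197.9762033584282), np.float64(228.9947709420656)]
0 [297.95237633 218.978302  ]
0.1 [297.74104203 213.94622146]
0.2 [297.60347433 208.36104734]
0.3 [297.54351858 202.28499016]
0.4 [297.56378775 195.79197176]
piv [304.65469422 173.13418838]
1.6 [array([375., 151.]), array([373.7,  67.5])]
1.65 [array([382.4, 151.6]), array([379.7,  68. ])]
1.7 [array([389.7, 152.6]), array([385.5,  68.7])]
1.75 [array([397. , 153.8]), array([391.3,  69.7])]
jar lid ctr [449.69906432 -88.07294449  85.        ]
bottle cap top [442.56428205 240.5281601  165.        ]
```

```bash
cat >> h.py <<'E'
CTR=np.array([453.7,73.3]); YAW=-0.0708
def W(x,y,z):
    c,s=np.cos(YAW),np.sin(YAW); return np.array([CTR[0]+c*x-s*y,CTR[1]+s*x+c*y,z])
def loc(p):
    c,s=np.cos(YAW),np.sin(YAW); d=np.array(p)[:2]-CTR; return np.array([c*d[0]+s*d[1],-s*d[0]+c*d[1],p[2]])
def stayp(r,a): return W(-15,70-r*np.cos(a),74+r*np.sin(a))
def shift(p):   # world TCP target -> tool-axes metres
    s=state(); return np.round(R.from_quat(s['tool_rot']).inv().apply(np.array(p)-s['ee_pos'])/1000,4)
def turn(xdir): # turn so tool x points at world yaw xdir
    s=state(); X=R.from_quat(s['tool_rot']).as_matrix()[:,0]; t=-(xdir-np.arctan2(X[1],X[0])); return (t+np.pi)%(2*np.pi)-np.pi
def st():
    s=state(); print('t',round(s['time_s'],2),'loc',np.round(loc(s['ee_pos']),1),'q',np.round(s['joints'],2),'F',np.round(s['ft_force'],1),'gap',round(s['finger_gap'],1),'yawerr',round(turn(np.pi/2+YAW),3))
E
python3 -c "
from h import *
print(shift(W(-15,-40,235)),turn(np.pi/2+YAW), W(-15,-40,0)); st()"
```

```text
[ 0.4267 -0.5293 -0.0037] -1.201290186586718 [435.90794447  34.46132391   0.        ]
t 0.15 loc [-221.8 -687.7  230.7] q [ 1.17  0.44  0.02  1.57 -0.01  1.13 -0.08] F [0.3 0.4 0. ] gap 85.4 yawerr -1.201
```

```bash
python3 -m inch '[[[0.2,0.028,-0.035,-0.01,-0.1],[0.2,0.056,-0.07,-0.02,-0.2],[0.2,0.084,-0.105,-0.02,-0.3],[0.2,0.112,-0.14,-0.02,-0.4],[0.2,0.14,-0.175,-0.02,-0.5],[0.2,0.168,-0.21,-0.02,-0.6],[0.2,0.196,-0.245,-0.02,-0.7],[0.2,0.224,-0.28,-0.02,-0.8],[0.2,0.252,-0.315,-0.02,-0.9],[0.2,0.28,-0.35,-0.02,-1.0],[0.2,0.31,-0.385,-0.02,-1.1],[0.2,0.34,-0.42,-0.02,-1.2]]]' 30; python3 -c "
from h import *
st();print(shift(W(-15,-40,235)),turn(np.pi/2+YAW))"
```

```text
time_s: 1.35
ee_pos: [385.3, -93.8, 251.3]
tool_rot: [0.731, 0.683, 0.0, -0.0]
ft_force: [1.2, -1.0, -0.2]
finger_gap: 51.7
t 1.35 loc [ -56.4 -171.5  251.3] q [ 0.61  0.08 -0.53  2.02  0.05  1.06 -0.01] F [ 1.2 -1.  -0.2] gap 51.7 yawerr 0.002
[0.1314 0.0417 0.0164] 0.0024080411305646976
```

```bash
python3 -c "
from h import *
p=stayp(108,.2); print(loc(p)); p[2]=180; print(shift(p))"; 
```

```text
[-15.         -35.84719041  95.45628773]
[0.1356 0.0417 0.0714]
```

```bash
python3 -m inch '[[[0.0,0.035,0.011,0.02,0],[0.0,0.07,0.022,0.04,0],[0.0,0.105,0.033,0.06,0],[0.0,0.1356,0.0417,0.0714,0],[0.0,0.1356,0.0417,0.0714,0]]]' 30; python3 -c "
from h import *
st()
im,c=snap('wrist','w1')
for a in(.1,.15,.2,.25): print(a,proj(c,stayp(125,a)))
print(proj(c,stayp(0,.2)),proj(c,stayp(108,.2)))
st()
"
```

```text
time_s: 1.85
ee_pos: [436.3, 42.9, 178.8]
tool_rot: [0.729, 0.685, 0.0, -0.002]
ft_force: [-0.7, -0.2, -0.3]
finger_gap: 42.9
t 1.85 loc [-15.2 -31.6 178.8] q [ 0.32  0.26 -0.64  2.03  0.19  0.91 -0.48] F [-0.7 -0.2 -0.3] gap 42.9 yawerr 0.008
0.1 [325.02955592 233.77313358]
0.15 [324.98869981 236.24702569]
0.2 [324.94928937 238.41064187]
0.25 [324.91151813 240.23527988]
[326.48517555  50.84326328] [325.14727435 214.2320766 ]
t 1.9 loc [-15.4 -33.8 179.3] q [ 0.32  0.26 -0.63  2.03  0.19  0.91 -0.48] F [-0.3 -0.7  0.3] gap 43.2 yawerr 0.007
```

View pics/w1.png

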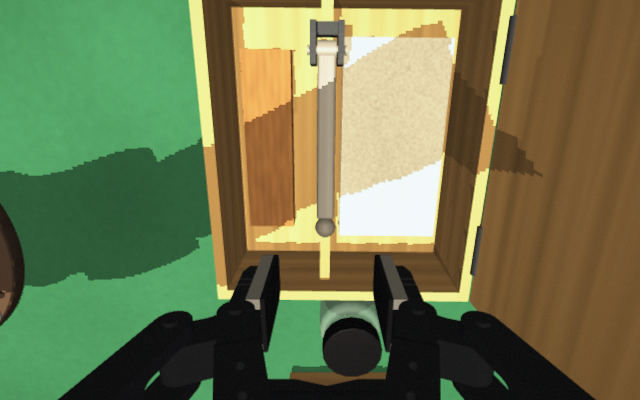

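The wrist view shows the stay straight between the open pads (pivot (327,45), tip (325,228)), matching the model at angle ≈0.2. Descend and grip.

```bash
python3 -m inch '[[[0.0,-0.002,0,0.035,-0.007],[0.0,-0.002,0,0.07,-0.007],[0.0,-0.002,0,0.1,-0.007],[0.0,-0.002,0,0.104,-0.007],[-0.5,-0.002,0,0.104,-0.007],[-1,-0.002,0,0.104,-0.007],[-1,-0.002,0,0.104,-0.007],[-1,-0.002,0,0.104,-0.007],[-1,-0.002,0,0.104,-0.007]]]' 30; python3 -c "
from h import *
st()
snap('wrist','w2');snap('scene','s2')
st()
"
```

```text
time_s: 2.8
ee_pos: [435.3, 38.4, 75.8]
tool_rot: [0.727, 0.686, -0.0, -0.001]
ft_force: [-5.6, -1.3, 0.6]
finger_gap: 11.5
t 2.8 loc [-15.9 -36.1  75.8] q [ 0.24  0.41 -0.56  2.15  0.35  0.66 -0.62] F [-5.6 -1.3  0.6] gap 11.5 yawerr 0.013
t 2.9 loc [-15.9 -36.2  75.6] q [ 0.24  0.41 -0.56  2.15  0.35  0.66 -0.62] F [-5.2 -1.6  0.5] gap 11.5 yawerr 0.013
```

View pics/w2.png

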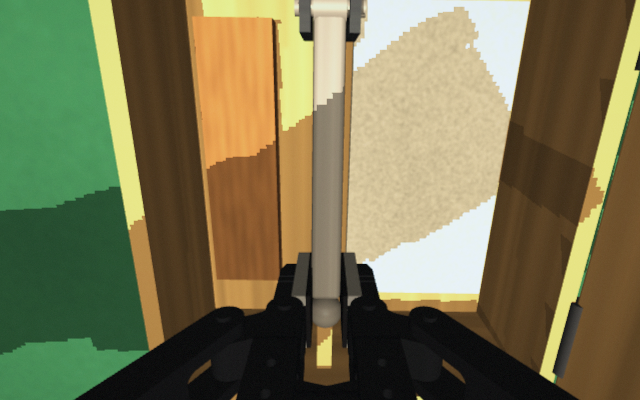

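View pics/s2.png

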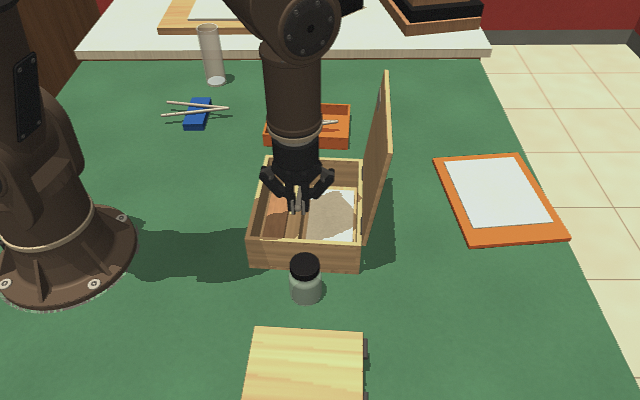

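```bash
python3 -c "
from h import *
s=state(); l=loc(s['ee_pos']); 
for a in np.r_[np.linspace(.193,1.40,11)[1:],1.5,1.6,1.7,1.75,1.8]:
    print(round(a,3), shift(stayp(108.1,a)-[0,0,19]))
"
```

```text
0.314 [ 0.0033  0.0009 -0.0128]
0.434 [ 0.0081  0.0009 -0.0249]
0.555 [ 0.0143  0.001  -0.0364]
0.676 [ 0.0219  0.0011 -0.047 ]
0.796 [ 0.0306  0.0012 -0.0567]
0.917 [ 0.0405  0.0013 -0.0652]
1.038 [ 0.0513  0.0014 -0.0725]
1.159 [ 0.0629  0.0016 -0.0784]
1.279 [ 0.0752  0.0017 -0.0829]
1.4 [ 0.0879  0.0019 -0.0859]
1.5 [ 0.0986  0.002  -0.0872]
1.6 [ 0.1094  0.0022 -0.0874]
1.7 [ 0.1202  0.0023 -0.0865]
1.75 [ 0.1255  0.0024 -0.0857]
1.8 [ 0.1308  0.0024 -0.0846]
```

```bash
python3 -m inch '[[[-1,0.0033,0,-0.0128,0],[-1,0.0081,0,-0.0249,0],[-1,0.0143,0,-0.0364,0],[-1,0.0219,0,-0.047,0],[-1,0.0306,0,-0.0567,0],[-1,0.0405,0,-0.0652,0],[-1,0.0513,0.0005,-0.0725,0],[-1,0.0629,0.0005,-0.0784,0],[-1,0.0752,0.0005,-0.0829,0],[-1,0.0879,0.001,-0.0859,0],[-1,0.0986,0.001,-0.0872,0],[-1,0.0986,0.001,-0.0872,0]]]' 30; python3 -c "
from h import *
st()
for a in (1.6,1.7,1.75,1.8):
    print(round(a,3), shift(stayp(108.1,a)-[0,0,19]))
snap('scene','s3');snap('wrist','w3')
"
```

```text
time_s: 4.1
ee_pos: [442.4, 139.3, 163.8]
tool_rot: [0.726, 0.687, 0.001, -0.001]
ft_force: [-4.0, -2.8, 8.2]
finger_gap: 11.0
t 4.1 loc [-15.9  65.  163.8] q [ 0.11  0.33 -0.65  2.    0.25  0.89 -0.73] F [-4.  -2.8  8.2] gap 11.0 yawerr 0.016
1.6 [0.0081 0.0011 0.0008]
1.7 [0.0189 0.0013 0.0017]
1.75 [0.0242 0.0013 0.0025]
1.8 [0.0295 0.0014 0.0036]
```

View pics/s3.png

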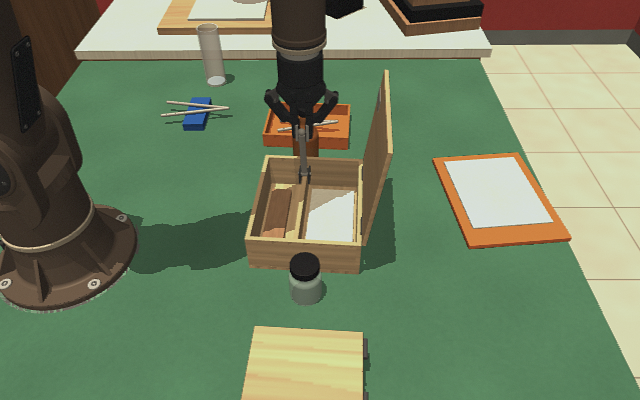

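View pics/w3.png

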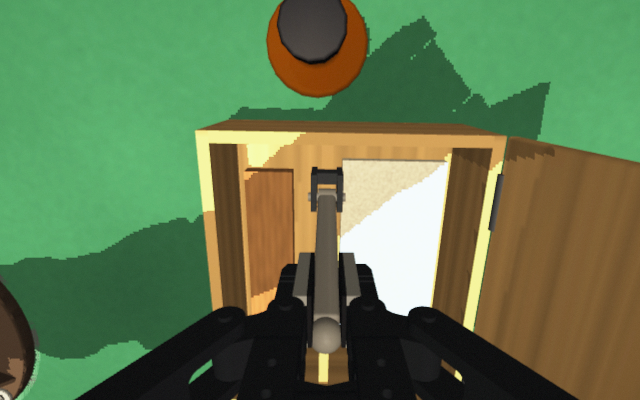

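Stay is gripped and nearly upright; the bottle (316,45) is well clear. Push on to the stop.

```bash
python3 -m inch '[[[-1,0.008,0,0.001,0],[-1,0.014,0,0.0015,0],[-1,0.019,0,0.002,0],[-1,0.023,0,0.002,0],[-1,0.026,0,0.0025,0],[-1,0.028,0,0.003,0],[-1,0.028,0,0.003,0],[-1,0.028,0,0.003,0]]]' 30; python3 -c "
from h import *
st();l=loc(state()['ee_pos']); print('angle',np.pi/2+np.arctan2(l[1]-70,l[2]+19-74))
"
```

```text
time_s: 5.0
ee_pos: [444.0, 166.1, 160.6]
tool_rot: [0.727, 0.687, 0.0, -0.001]
ft_force: [-0.5, -0.5, -0.4]
finger_gap: -0.4
t 5.0 loc [-16.3  91.9 160.6] q [ 0.05  0.35 -0.65  1.98  0.26  0.9  -0.79] F [-0.5 -0.5 -0.4] gap -0.4 yawerr 0.015
angle 1.7754501037070858
```

The jaws closed to nothing: the bar slipped out. Look.

```bash
python3 -c "
from h import *
im,c=snap('wrist','w4')
cc=im
im2,c2=snap('scene','s4')
cv2.imwrite('pics/s4z.png',cv2.resize(im2[80:260,230:400,::-1],None,fx=3.3,fy=3.3,interpolation=2))
for a in(1.4,1.5,1.6,1.72): print(a,proj(c,stayp(118,a)),proj(c2,stayp(118,a)))
"
```

```text
1.4 [324.93828768 393.47847356] [301.88905689 131.6957624 ]
1.5 [325.31802772 373.76541924] [302.52047984 127.1679743 ]
1.6 [325.73841179 350.24163922] [303.16364902 123.2244013 ]
1.72 [326.28043673 317.6997978 ] [303.93896733 119.31001577]
```

View pics/w4.png

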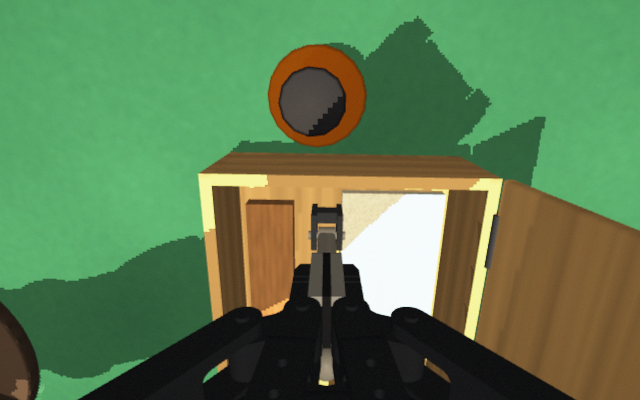

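View pics/s4z.png

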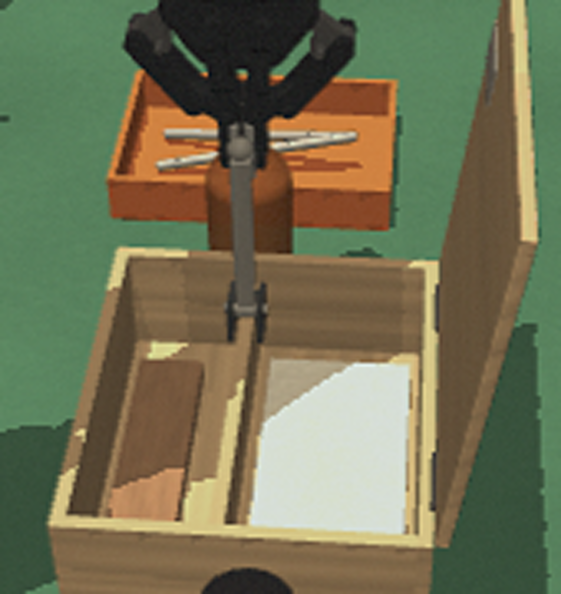

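The stay is left at ≈1.55 (tip at scene pixel (302,125)); the fingers slid past onto its far side. I'll go up, over to the near side, and push it with the shut fingers.

```bash
python3 -m inch '[[[-1,0.002,0.001,-0.03,-0.015],[-1,0.002,0.001,-0.058,-0.015],[-1,0.002,0.001,-0.06,-0.015],[-1,-0.03,0.001,-0.06,-0.015],[-1,-0.06,0.001,-0.06,-0.015],[-1,-0.06,0.001,-0.058,-0.015],[-1,-0.06,0.001,-0.035,-0.015],[-1,-0.06,0.001,-0.012,-0.015],[-1,-0.06,0.001,-0.01,-0.015]]]' 30; python3 -c "
from h import *
st()
snap('wrist','w5')
"
```

```text
time_s: 6.0
ee_pos: [439.9, 105.5, 168.2]
tool_rot: [0.721, 0.692, -0.002, -0.002]
ft_force: [-0.1, 0.1, 0.3]
finger_gap: -0.2
t 6.0 loc [-16.1  31.1 168.2] q [ 0.18  0.3  -0.64  2.01  0.23  0.9  -0.63] F [-0.1  0.1  0.3] gap -0.2 yawerr 0.03
```

View pics/w5.png

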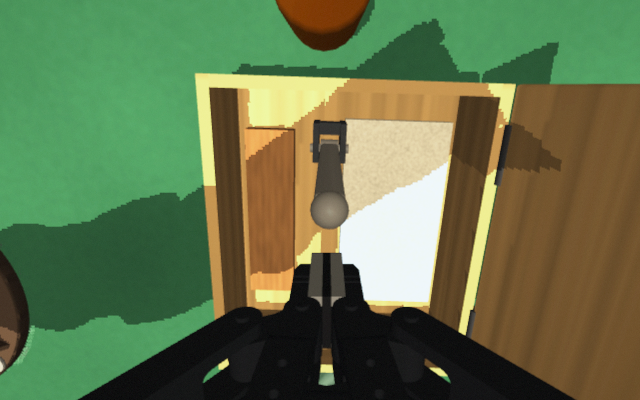

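Fingers are now on the near side of the stay (tip at (329,210)), in line. Push +y.

```bash
python3 -m inch '[[[-1,0.015,0.001,0,0.03],[-1,0.025,0.001,0,0.03],[-1,0.03,0.001,0,0.03],[-1,0.034,0.001,0,0.03],[-1,0.038,0.001,0,0.03],[-1,0.04,0.001,0,0.03],[-1,0.04,0.001,0,0.03]]]' 30; python3 -c "
from h import *
st()
im,c=snap('wrist','w6')
for a in(1.5,1.6,1.65,1.72,1.75): print(a,proj(c,stayp(120,a)))
"
```

```text
time_s: 6.75
ee_pos: [443.1, 145.6, 169.3]
tool_rot: [0.732, 0.682, -0.001, -0.002]
ft_force: [0.3, -0.3, 0.4]
finger_gap: -0.2
t 6.75 loc [-15.7  71.4 169.3] q [ 0.09  0.32 -0.64  1.98  0.24  0.91 -0.75] F [ 0.3 -0.3  0.4] gap -0.2 yawerr 0.0
1.5 [324.78081765 320.47440349]
1.6 [324.73528721 295.00239664]
1.65 [324.72209658 281.09116301]
1.72 [324.71523909 260.53679791]
1.75 [324.7165941  251.41202053]
```

View pics/w6.png

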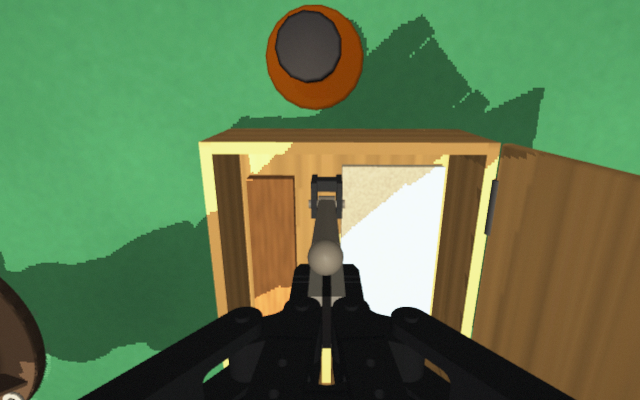

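Tip at (325,258) ≈ 1.72–1.73. Push slightly more to confirm the stop by force.

```bash
python3 -m inch '[[[-1,0.003,0,0,0],[-1,0.005,0,0,0],[-1,0.005,0,0,0]]]' 30; python3 -c "
from h import *
st()
im,c=snap('wrist','w7')
for a in(1.5,1.6,1.65,1.72,1.75): print(a,proj(c,stayp(120,a)))
"
```

```text
time_s: 7.1
ee_pos: [443.2, 146.7, 169.0]
tool_rot: [0.733, 0.681, -0.004, -0.0]
ft_force: [-1.7, -15.0, 9.2]
finger_gap: -0.1
t 7.1 loc [-15.7  72.5 169. ] q [ 0.08  0.33 -0.64  1.98  0.25  0.92 -0.76] F [ -1.7 -15.    9.2] gap -0.1 yawerr -0.003
1.5 [324.84564874 323.33230269]
1.6 [324.70935856 298.08342997]
1.65 [324.65057024 284.26462602]
1.72 [324.58064484 263.81317857]
1.75 [324.55550396 254.72200076]
```

View pics/w7.png

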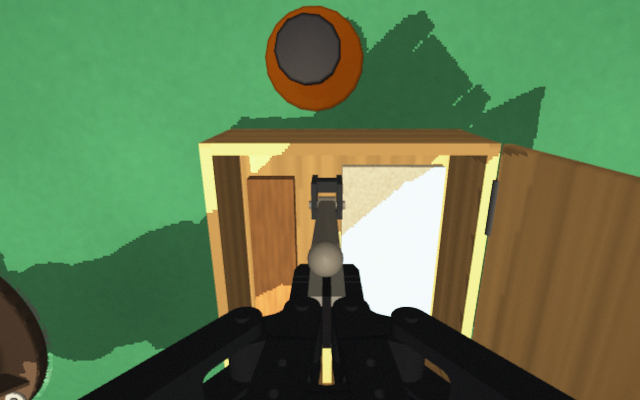

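Stop confirmed: 15 N and tip unmoved at (325,260). Now back away, up and over behind the lid.

```bash
python3 -m inch '[[[-1,-0.02,0,0,0],[-1,-0.03,0,-0.045,0],[-1,-0.04,0,-0.09,0],[-1,-0.05,0,-0.135,0],[-1,-0.06,0.0,-0.165,0],[-1,-0.07,0.03,-0.17,0],[-1,-0.0725,0.075,-0.17,0],[-1,-0.0725,0.12,-0.17,0],[-1,-0.0725,0.165,-0.17,0],[-1,-0.0725,0.205,-0.17,0],[-1,-0.0725,0.205,-0.17,0]]]' 30; python3 -c "
from h import *
st()
snap('wrist','w8'); im,c=snap('scene','s8')
"
```

```text
time_s: 8.25
ee_pos: [646.8, 58.5, 335.2]
tool_rot: [0.734, 0.68, -0.004, -0.001]
ft_force: [0.4, -0.7, -0.5]
finger_gap: 0.2
t 8.25 loc [193.7  -1.1 335.2] q [ 0.17  0.49 -0.57  1.3   0.26  1.44 -0.46] F [ 0.4 -0.7 -0.5] gap 0.2 yawerr -0.006
```

View pics/s8.png

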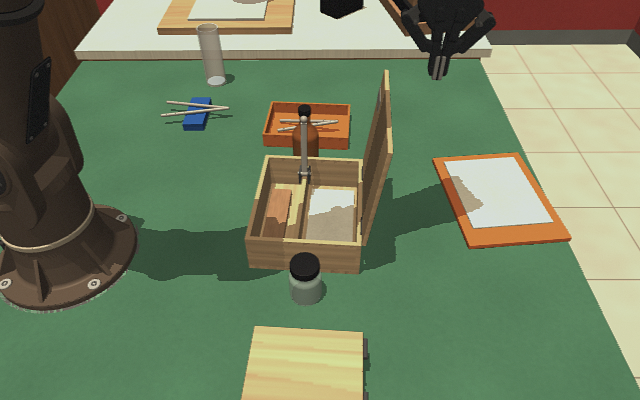

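View pics/w8.png

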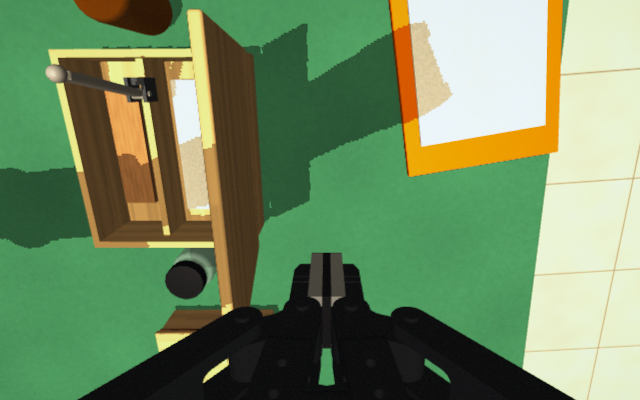

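The stay is fully up (wrist tip (57,73); scene (304,120)), lid standing, fingers behind it with room. Lower and push forward.

```bash
python3 -m inch '[[[-1,0,0,0.035,0],[-1,0,0,0.07,0],[-1,0,-0.015,0.078,0],[-1,0,-0.03,0.078,0],[-1,0,-0.042,0.078,0],[-1,0,-0.052,0.078,0],[-1,0,-0.062,0.078,0],[-1,0,-0.072,0.078,0],[-1,0,-0.082,0.078,0],[-1,0,-0.082,0.078,0]]]' 30; python3 -c "
from h import *
st()
snap('wrist','w9'); im,c=snap('scene','s9')
"
```

```text
time_s: 9.35
ee_pos: [559.9, 66.3, 259.8]
tool_rot: [0.732, 0.681, -0.004, -0.002]
ft_force: [-0.2, 0.4, 0.1]
finger_gap: -0.1
t 9.35 loc [106.4   0.5 259.8] q [ 0.23  0.39 -0.61  1.64  0.23  1.2  -0.51] F [-0.2  0.4  0.1] gap -0.1 yawerr -0.002
```

View pics/s9.png

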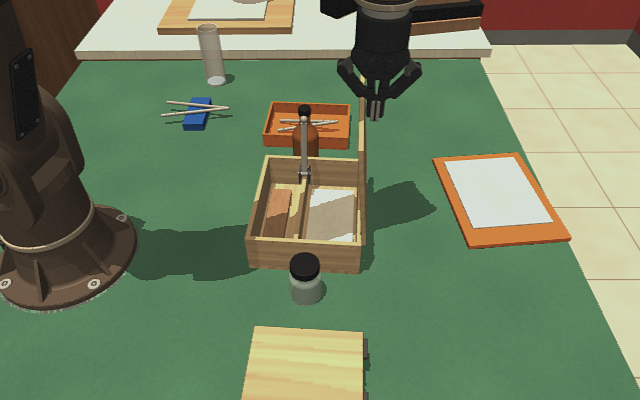

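Lid is now just forward of upright (edge at x≈362 px). Keep pushing to about 1.2.

```bash
python3 -m inch '[[[-1,0,-0.01,0,0],[-1,0,-0.02,0,0],[-1,0,-0.03,0,0],[-1,0,-0.038,0,0],[-1,0,-0.046,0,0],[-1,0,-0.052,0,0],[-1,0,-0.056,0,0],[-1,0,-0.056,0,0]]]' 30; python3 -c "
from h import *
st()
im,c=snap('scene','s10')
for a in(1.0,1.1,1.2,1.3,1.4): print(a,proj(c,W(100-205*np.cos(a),-115,80+205*np.sin(a))))
"
```

```text
time_s: 10.25
ee_pos: [504.9, 70.1, 260.3]
tool_rot: [0.733, 0.681, -0.004, -0.001]
ft_force: [-0.2, 0.1, 0.4]
finger_gap: -0.1
t 10.25 loc [ 51.3   0.4 260.3] q [ 0.26  0.3  -0.63  1.76  0.19  1.15 -0.51] F [-0.2  0.1  0.4] gap -0.1 yawerr -0.003
1.0 [292.02469784 165.11781658]
1.1 [304.07349555 160.23060311]
1.2 [317.08835806 156.25486458]
1.3 [330.89418848 153.28268318]
1.4 [345.28911769 151.38842147]
```

View pics/s10.png

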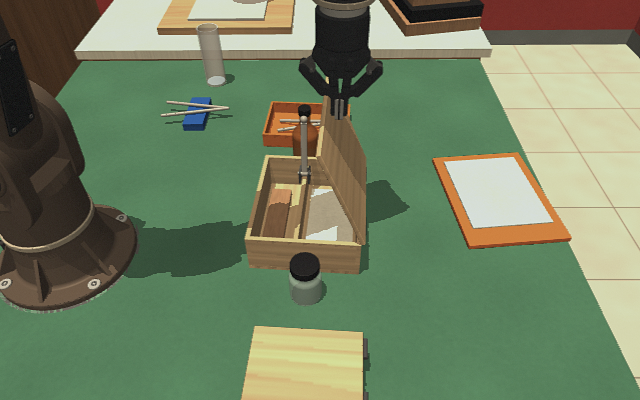

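Lid at ≈1.2 (near corner ≈(320,156)). Lift clear and let it sink.

```bash
python3 -m inch '[[[-1,0,0.005,-0.02,0],[-1,0,0.02,-0.05,0],[-1,0,0.04,-0.08,0],[-1,0,0.06,-0.1,0],[-1,0,0.06,-0.1,0],[-1,0,0.06,-0.1,0],[-1,0,0.06,-0.1,0],[-1,0,0.06,-0.1,0],[-1,0,0.06,-0.1,0],[-1,0,0.06,-0.1,0],[-1,0,0.06,-0.1,0],[-1,0,0.06,-0.1,0]]]' 30; python3 -c "
from h import *
st()
im,c=snap('scene','s11')
for a in(.7,.75,.81,.9,1.0): print(a,proj(c,W(100-205*np.cos(a),-115,80+205*np.sin(a))))
"
```

```text
time_s: 11.5
ee_pos: [565.8, 65.9, 359.8]
tool_rot: [0.733, 0.681, -0.004, -0.001]
ft_force: [-0.6, 0.5, 0.2]
finger_gap: 0.2
t 11.5 loc [112.3   0.6 359.8] q [ 0.23  0.34 -0.62  1.46  0.2   1.42 -0.46] F [-0.6  0.5  0.2] gap 0.2 yawerr -0.003
0.7 [262.96577581 184.15237693]
0.75 [267.00250854 180.60997786]
0.81 [272.28714786 176.52938475]
0.9 [281.08693892 170.81098291]
1.0 [292.02469784 165.11781658]
```

View pics/s11.png

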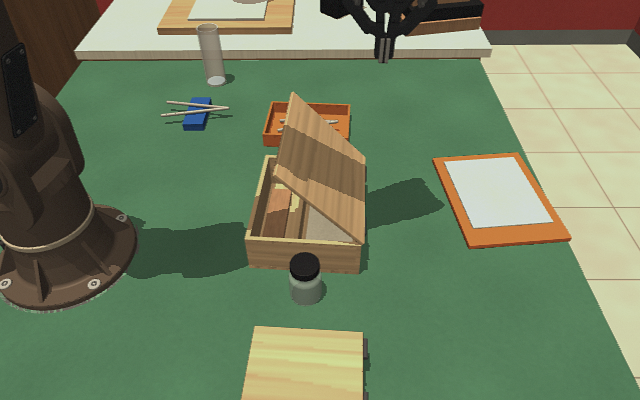

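Near corner at ≈(273,177), which matches 0.81, the rest on the stay. Wait a little and check that it is steady.

```bash
python3 -m inch '[[[-1,0,0.0,-0.02,0],[-1,0,0,-0.03,0],[-1,0,0,-0.03,0],[-1,0,0,-0.03,0],[-1,0,0,-0.03,0],[-1,0,0,-0.03,0],[-1,0,0,-0.03,0],[-1,0,0,-0.03,0]]]' 30; python3 -c "
from h import *
st()
im,c=snap('scene','s12'); im0,_=load('scene0'); im1,_=load('s11'); ims,_=snap('side','d12')
d=lambda a,b,r:np.abs(a.astype(int)-b)[r[0]:r[1],r[2]:r[3]].max()
print('lid region change',d(im,im1,(90,272,245,370)),'jar',d(im,im0,(250,305,285,327)))
print(proj(c,[442.6,240.5,165]))
a=cv2.resize(im[70:310,220:400,::-1],None,fx=2.4,fy=2.4); b=cv2.resize(ims[70:310,220:400,::-1],None,fx=2.4,fy=2.4)
cv2.imwrite('pics/m12.png',np.hstack([a[:590,:399],b[:590,:399]]))
"
```

```text
time_s: 12.35
ee_pos: [566.0, 66.0, 389.5]
tool_rot: [0.733, 0.68, -0.004, -0.001]
ft_force: [0.2, 0.3, -0.6]
finger_gap: 0.2
t 12.35 loc [112.5   0.7 389.5] q [ 0.23  0.33 -0.62  1.4   0.19  1.48 -0.46] F [ 0.2  0.3 -0.6] gap 0.2 yawerr -0.003
lid region change 91 jar 14
[304.18413685 107.09120318]
```

View pics/m12.png

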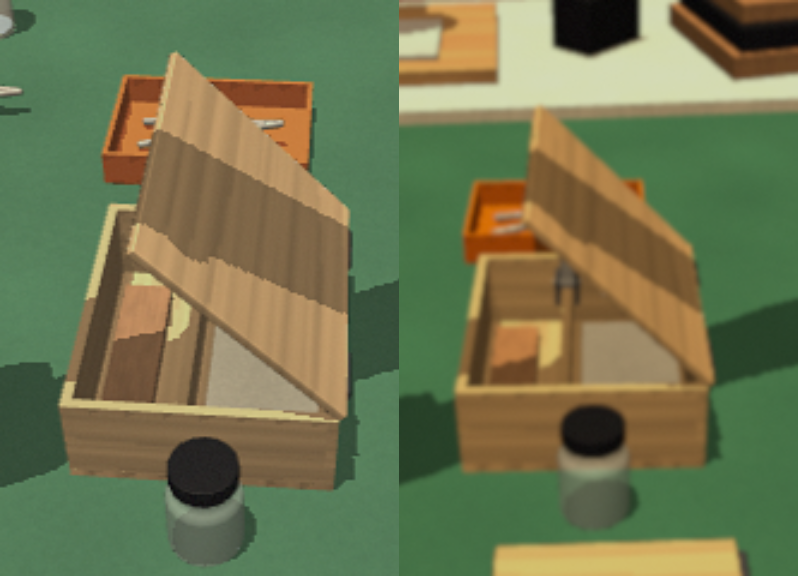

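```bash
python3 -m inch '[[[-1,0,0,0,0],[-1,0,0,0,0],[-1,0,0,0,0],[-1,0,0,0,0],[-1,0,0,0,0],[-1,0,0,0,0],[-1,0,0,0,0],[-1,0,0,0,0]]]' 30; python3 -c "
from h import *
im,c=snap('scene','s13'); im1,_=load('s12')
print('change',np.abs(im.astype(int)-im1)[90:310,245:370].max()); snap('wrist','w13')
"
```

```text
time_s: 13.25
ee_pos: [566.0, 66.0, 389.7]
tool_rot: [0.733, 0.68, -0.004, -0.001]
ft_force: [-0.2, 0.0, -0.5]
finger_gap: 0.3
change 13
```

View pics/w13.png

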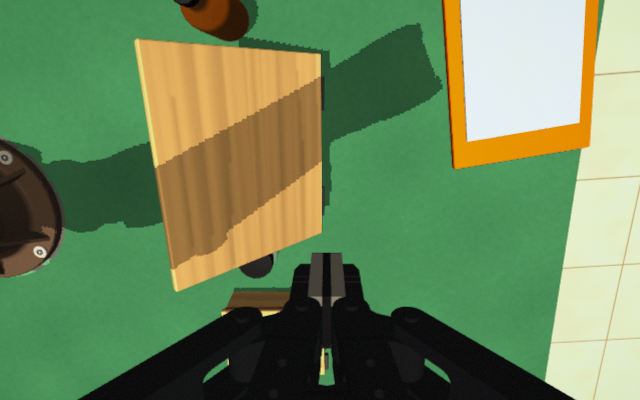

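The lid is steady on the stay (no change over 0.9 s). The bottle (215,15) and the jar (257,265) are both still standing, and the gripper is touching nothing. Handing in.

```bash
python3 -c "
from workcell import finish_job
print(finish_job())"
```

```text
the job is handed in; nothing more can be done
None
```

The box is left propped half open, with the lid resting on the end of the raised stay, and I handed the job in at about 13.3 s of the 54 s allowed.

- **Stay:** I gripped it and swung it up to about 1.55. There the grip slipped off the bar, so I pushed it the rest of the way with the shut fingers. The stop was confirmed by 15 N with no further movement. The picture put the stay at about 1.73 (stop 1.72).
- **Lid:** I pushed it forward from behind to about 1.2, let it sink by itself, and lifted the arm clear.

**Last checks**
- **Lid angle:** the near corner fits about 0.81–0.83, against the expected 0.81. The picture did not change over the last 0.9 s beyond noise.
- **Robot:** it was clear of everything, with the wrist force near 0 N.
- **Jar:** it matched the first picture.
- **Bottle:** it still stands beside the box, but the lid hides it from the fixed cameras. At the end I saw it only in the wrist view and did not re-measure its position.
- **Stay under the lid:** its tip is hidden too, so that it carries the lid is inferred from the lid's angle.

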